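Clear the bottle lane and set out the slide-mounting caddy

ROBOT

A 6-joint arm with a two-finger parallel gripper is mounted at the origin on a cart in front of the work surface, level with it; the furniture and walls round the work are solid. World frame = base frame: x ahead of the robot, y to its left, z up, the work surface at z = 0. Lengths are in m, angles in rad, forces in N, time in s.
With the tool pointing down it reaches from about 0.15 to 0.775 m from the base axis. Payload 6.1 kg.
Tool frame: the origin (TCP) lies on the centre line of the jaws, within the pads' length; the fingertips stand 14 mm ahead of it and the grasp point (between the pads) lies 5 mm behind it; z points along the fingers, y is the line along which they close (so a half turn about z gives the same grasp; the last joint's range is limited). The gripper opens to 85 mm and grips with 20 to 120 N. Pads are 22 mm wide; open, the fingers measure 114 mm over their backs; the gripper's body (76 mm by 85 mm) begins 54 mm behind the grasp point. The pads swing forward as they close: fully open they stand 13 mm farther back than shut.
Start: joints at [-1.325, 0.126, -0.04, 1.405, 0, 1.571], TCP at [0.128, -0.509, 0.245] pointing down, gripper open.
Joint ranges: [-2.72, 2.72], [-0.95, 1.95], [-1.27, 1.35], [-1.78, 2.02], [-1.46, 1.47], [-3.14, 3.14]. Speed limits (rad/s): [2.39, 2.39, 3.01, 3.14, 3.14, 3.14].

INTERFACE

Orientations are given as a unit quaternion [w, x, y, z].
In Python, from station import env gives the robot as it stands. The module is installed in compiled form; this text tells all that it offers.
- The arm moves only by the tool carry_out, never from a script. Its argument "increments" is a list that holds one entry, the list of rows, each a list of 5 numbers: the shift along the tool's x, y, z in units of 50 mm (1.0 is 50 mm), then the turn about the tool's z in units of 8 degrees (1.0 is 8 degrees), then the opening, from 0 (shut) to 1 (fully open). A call has 1 to 20 rows; each row shifts and turns the commanded pose from where the row before left it, along the tool's axes as they then stand; what a row does not reach is not made up. A row lasts 1/10 s, in which the tool goes at most 50 mm and 8.59 degrees, less where a joint would pass 70% of its speed; a pose out of reach is approached as far as the arm can. A call is refused whole if a number of a shift passes 1 or a number of a turn 1, either way. A call with a gripper value outside its range is refused whole. The fingers move at their own pace and stop on an object; the grip force is fixed at half the most. Time passes only in rows, so rows that do not move let the fingers close. It gives the time, the measured TCP pose, the force, the opening and the grip force at its end, in the units of the state.
- env.sense(): the state, without advancing time (a new reading comes with each control period).
- env.snapshot(name): name is "scene" or "top" or "wrist"; returns (picture, depth): 384x512x3 uint8, red, green, blue; 384x512 float32, m along the optical axis (not along the pixel's ray), 0 where there is no reading.
- env.camera_model(name): a dict with "mtx" (3x3 intrinsics, pixels), "eye" and "rotation" of the camera in the world. Camera axes: x right, y down, z forward; pixel columns grow to the right and rows downward; lengths in m; the calibration is good to about 2 mm. A picture is of the moment at which its call begins: read the wrist's pose just before it. camera_model takes no time and is no camera call; for the wrist camera it gives the pose at the moment of the call.
- env.hand_in(): hands the job in; it is judged then, once.
The state is a dict: "time": time; "joint_positions": joint angles; "dq": joint speeds; "tau": joint torques, N m; "position": TCP position; "ee_rot": TCP orientation; "wrist_force": force on the tool from outside, world axes, zero at the start; "moment": the same for the moment, N m; "opening": finger opening in m; "finger_force": force on a finger pad.
Only numpy, scipy, OpenCV 4.12 (cv2) and the standard library are available. Lean on these libraries where they do the work, as an engineer would, in place of code of your own. Each camera call takes 0.05 s, during which the arm holds its last target. There are 200 camera calls.

TASK

Set out the caddy for mounting slides. The fat brown stain dropper bottle has stuck at the narrow throat of the spring-fed bottle lane: lift it out, so that the two bottles behind it come forward to the front stop by themselves. Looking at the caddy from its low front side, stand the three bottles in its back row in order of use - stain left, mounting medium (small white bottle with green cap) between, varnish (long black cap) right - and lay the cover-glass box flat in the front bay right in front of the mounting medium; tip no bottle over and leave the oil bottle and the objective where they stand.

Things in the scene. Friction and masses are not known exactly. Their poses are not given: they have to be found in the camera images.
- bottle_feed: Fixed bottle lane: aluminium base 190 x 60 mm, grey rails, grey spring drum (37 mm high) at the back. Origin: centre of underside; x from front stop (-x) to back, z up. Floor 8 mm up; rails, cheeks, stop end 25 mm up. Inside 35 mm wide, from x = -24 mm narrowing to 28.5 mm at x = -36 mm (throat, white cheeks) up to the stop's inner face at x = -88 mm. Stuck stain bottle at x = -26 mm.
- feed_pusher: Black V-faced plate of the lane's spring pusher, 25 mm wide, 16 mm high (0.2 to 0.4 N, about 0.1 m/s). Two bottles wait between it and the stain bottle, at about lane x = 3 and 28 mm, in either order. With the stain bottle out they slide forward: the first stops at lane x = -76 mm, the next touching it, and it follows to the stop within 1 s when the first is taken. Origin: its foot.
- caddy: Fixed grey plastic tray 118 (x) x 165 (y) mm. Origin: centre of underside; low front at -x, high back at +x, +y left seen from the front, z up. Floors 4 mm up, walls 3 mm thick. Back row: three compartments 51 x 51 mm inside, walls to 24 mm up, centres x = 30.5 mm, y = 54 (left), 0, -54 mm (right). Front row: three bays 58 x 51 mm, walls to 9 mm up, centres x = -27 mm, same y.
- stain_bottle: Stain dropper bottle, the fattest and tallest: brown body 33 mm across and 64 mm high, white collar 23 mm across from 62 to 78 mm, thin black dropper top (8 mm) to 104 mm. Origin: centre of its underside, z up. 0.07 to 0.13 kg.
- mountant: Mounting medium: small white bottle 23 mm across, body 36 mm high, green cap 16 mm across, 50 mm high in all. Origin: centre of its underside, z up. 0.04 to 0.08 kg.
- varnish: Sealing varnish: small pale bottle 26 mm across, body 34 mm high, with a long black cap 13 mm across, 66 mm high in all. Origin: centre of its underside, z up. 0.04 to 0.08 kg.
- cover_glass_box: Box of cover glasses: small square pale bluish plastic box 32 x 32 x 14 mm, lying flat on the worktop. Origin: centre of its underside, x and y along its sides, z up. 0.03 kg.
- oil_bottle: Bystander, leave alone: brown oil bottle with black cap, 25 mm across, 62 mm high, standing on the worktop. Origin: centre of its underside.
- objective: Bystander, leave alone: white and silver conical microscope objective, 26 mm across, 46 mm high, standing on the worktop. Origin: centre of its underside.
Things that resemble listed ones, but are neither listed nor needed, are in the scene too. There is more than one size of the cover_glass_box; the one meant has the size given above.

How it is judged:
On the way:
1. the stain bottle is out of the lane and one of the bottles behind it has come forward to the front stop by itself ((z of stain_bottle in the frame of bottle_feed above 0.035 m or horizontal distance between stain_bottle and bottle_feed above 0.1 m) and ((x of mountant in the frame of bottle_feed between -0.09 and -0.068 m and z of mountant in the frame of bottle_feed below 0.012 m and horizontal distance between mountant and bottle_feed below 0.09 m and contact force between the fingers and mountant below 0.1 N) or (x of varnish in the frame of bottle_feed between -0.09 and -0.068 m and z of varnish in the frame of bottle_feed below 0.012 m and horizontal distance between varnish and bottle_feed below 0.09 m and contact force between the fingers and varnish below 0.1 N))), for 0.2 s.
At the end, for the whole second after the job is handed in: Stain, mounting medium and varnish stand upright (7 degrees) in the left, middle and right back compartments (within 16 mm of their centres in x and y), the cover-glass box lies flat in the middle front bay (16 mm in x, 13 mm in y); all on the caddy floor, released and at rest (x of stain_bottle in the frame of caddy between 0.0145 and 0.0465 m and y of stain_bottle in the frame of caddy between 0.038 and 0.07 m and z of stain_bottle in the frame of caddy between 0.001 and 0.008 m and angle between each of stain_bottle, mountant, varnish's own z axis and vertical below 0.12 rad and linear speed of each of stain_bottle, mountant, varnish, cover_glass_box below 0.02 m/s and x of mountant in the frame of caddy between 0.0145 and 0.0465 m and y of mountant in the frame of caddy between -0.016 and 0.016 m and z of mountant in the frame of caddy between 0.001 and 0.008 m and x of varnish in the frame of caddy between 0.0145 and 0.0465 m and y of varnish in the frame of caddy between -0.07 and -0.038 m and z of varnish in the frame of caddy between 0.001 and 0.008 m and x of cover_glass_box in the frame of caddy between -0.043 and -0.011 m and y of cover_glass_box in the frame of caddy between -0.013 and 0.013 m and z of cover_glass_box in the frame of caddy between 0.001 and 0.007 m and angle between cover_glass_box's own z axis and vertical below 0.08 rad); the robot touches nothing.
It fails at once if the oil bottle or the objective is shifted by more than 20 mm (distance of any of oil_bottle, objective from where it was at the start of the episode above 0.02 m).
It fails at once if a bottle is tipped over (more than 45 degrees) (angle between any of stain_bottle, mountant, varnish's own z axis and vertical above 0.79 rad).
It also fails if it takes over 109 s, if anything falls off the work surface, if the arm or the gripper's body presses on something with over 40 N, if the wrist force passes 120 N, or if a joint passes its speed limit or range.

## Working session

There is one attempt and no reset: what is moved stays moved. The work goes in short steps, Python scripts to look and compute and a tool call to move; the robot and the scene stay as the last step left them, time stands still between calls to the robot, and variables do not carry over. Pictures are saved under pics/ and viewed, at most 14 in all, crops included, and the job is handed in when it is done.

Besides the shell and the picture viewer there is one more tool, called after "Request:" in YAML: its name, and indented under it one key for each argument. carry_out: Moves the arm, as the interface text tells. Its arguments: {"type":"object","properties":{"increments":{"type":"array","items":{"type":"array","items":{"type":"array","items":{"type":"number"}}}}},"required":["increments"]}

```bash
mkdir -p pics; cat > h.py <<'E'
import numpy as np, cv2
from station import env
def snap(cam,fn=None):
    m=env.camera_model(cam); im,d=env.snapshot(cam)
    if fn: cv2.imwrite('pics/'+fn,im[:,:,::-1])
    return im,d,m
def cloud(d,m):
    K=np.array(m['mtx']);v,u=np.mgrid[:d.shape[0],:d.shape[1]]
    P=np.stack([(u-K[0,2])/K[0,0]*d,(v-K[1,2])/K[1,1]*d,d],-1)
    return P@np.array(m['rotation']).T+np.array(m['eye'])
E
python3 - <<'E'
from h import *
s=env.sense();print(s)
for c in('scene','top'):
    im,d,m=snap(c,c+'0.png');np.savez(c+'0.npz',im=im,d=d,P=cloud(d,m));print(m)
E
```

```text
{'time': 0.0, 'joint_positions': array([-1.32499284e+00,  1.26351509e-01, -4.05663569e-02,  1.40542045e+00,
       -9.12659643e-06,  1.57083689e+00]), 'dq': array([ 0.00063997, -0.0011142 ,  0.00081132, -0.00191165, -0.00130943,
       -0.0005872 ]), 'tau': array([-4.03366621e-04, -4.35915828e+01,  3.52923489e+01,  1.74293749e-02,
       -7.91898719e-05,  6.98415789e-06]), 'position': array([ 0.12765635, -0.50885185,  0.24456248]), 'ee_rot': array([-7.64617302e-04,  9.92459273e-01,  1.22572413e-01, -9.90625606e-05]), 'wrist_force': array([-0.35121524, -0.37432428,  0.28761567]), 'moment': array([ 0.04195214,  0.00072815, -0.0021943 ]), 'finger_force': 0.0, 'opening': 0.08550487208139955}Traceback (most recent call last):
  File "<stdin>", line 4, in <module>
  File "h.py", line 10, in cloud
    return P@np.array(m['rotation']).T+np.array(m['eye'])
           ~^~~~~~~~~~~~~~~~~~~~~~~~~~
ValueError: matmul: Input operand 1 has a mismatch in its core dimension 0, with gufunc signature (n?,k),(k,m?)->(n?,m?) (size 4 is different from 3)
```

```bash
sed -i "s/np.array(m\['rotation'\]).T/R.from_quat(np.roll(m['rotation'],-1)).as_matrix().T/; 1a from scipy.spatial.transform import Rotation as R" h.py
python3 - <<'E'
from h import *
for c in('scene','top'):
    im,d,m=snap(c,c+'0.png');np.savez(c+'0.npz',im=im,d=d,P=cloud(d,m));print(m)
E
```

```text
{'mtx': array([[347.75994015,   0.        , 260.64032897],
       [  0.        , 347.75994015, 189.38588389],
       [  0.        ,   0.        ,   1.        ]]), 'eye': array([ 0.1691244 , -0.48501833,  0.72441547]), 'rotation': array([-0.33343324,  0.90130462, -0.25904804,  0.09678006])}
{'mtx': array([[410.50463635,   0.        , 258.61275867],
       [  0.        , 410.50463635, 191.7700386 ],
       [  0.        ,   0.        ,   1.        ]]), 'eye': array([0.38328055, 0.05636132, 1.38077653]), 'rotation': array([-0.02268873,  0.70954749, -0.70386848,  0.02442816])}
```

View pics/top0.png

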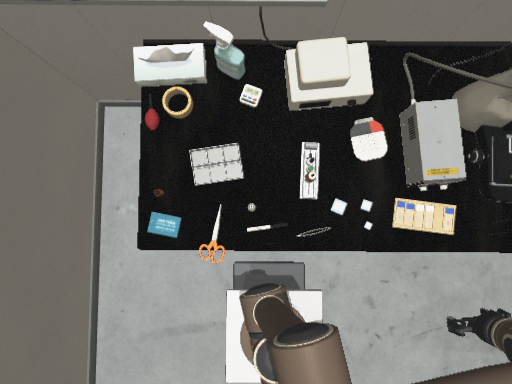

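View pics/scene0.png

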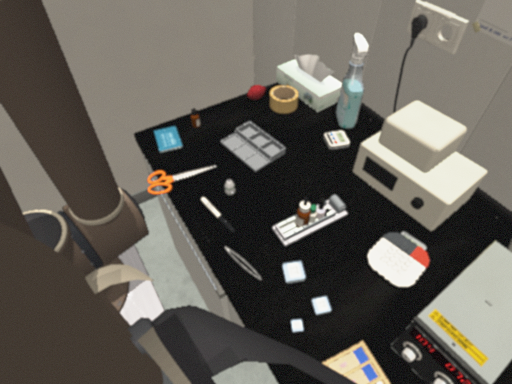

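Top: caddy (217,164), lane (310,170) with bottles, three boxes at (340,207), (367,206), (368,226); objective (252,207), oil bottle (158,192). I'll measure each one.

```bash
python3 - <<'E'
from h import *
z=np.load('top0.npz');P=z['P'];im=z['im']
# boxes
for (u,v) in [(340,207),(367,206),(368,226)]:
    w=P[v-14:v+15,u-14:u+15];q=w.reshape(-1,3);c=im[v-14:v+15,u-14:u+15].reshape(-1,3)
    m=(c.min(1)>110);q=q[m]
    r=cv2.minAreaRect((q[:,:2]*1000).astype(np.float32));print('box',u,v,m.sum(),r,np.median(q[:,2]))
def rect(u0,u1,v0,v1,zlo,n,zhi=1):
    q=P[v0:v1,u0:u1].reshape(-1,3);q=q[(q[:,2]>zlo)&(q[:,2]<zhi)]
    print(n,len(q),cv2.minAreaRect((q[:,:2]*1000).astype(np.float32)),np.percentile(q[:,2],[5,50,95]))
rect(180,252,135,195,.004,'caddy',.03)
rect(180,252,135,195,.0165,'caddyhi',.03)
rect(292,328,135,207,.005,'lane',.03)
rect(292,328,135,207,.031,'tall',.045)
rect(292,328,135,207,.045,'bott',.2)
rect(240,262,198,216,.02,'obj',.1)
rect(148,170,182,200,.02,'oil',.1)
a=cv2.resize(im[130:240,180:400],None,fx=3.6,fy=3.6,interpolation=cv2.INTER_CUBIC)[:,:,::-1]
cv2.imwrite('pics/topc.png',a)
print(np.round(P[140:206,310,:]*1000)[::3].tolist())
E
```

```text
box 340 207 178 ((428.31573486328125, -214.17068481445312), (47.63749694824219, 43.872867584228516), 67.76754760742188) 0.019641682310749364
box 367 206 101 ((419.3412780761719, -134.2769317626953), (40.82978820800781, 385.883544921875), 4.671463489532471) 0.015113490279176078
box 368 226 47 ((366.0010070800781, -312.9184265136719), (24.662538528442383, 21.839706420898438), 63.953941345214844) 0.01102768925288422
caddy 1536 ((566.639404296875, 200.03599548339844), (200.4810333251953, 240.94512939453125), 0.4501281976699829) [0.00424743 0.00670385 0.02425374]
caddyhi 204 ((595.5523681640625, 201.2694091796875), (64.9130630493164, 166.2760772705078), 8.83631706237793) [0.01755497 0.02327133 0.02814624]
lane 839 ((549.0881958007812, -117.64410400390625), (241.2308807373047, 118.34213256835938), 0.21734263002872467) [0.00539587 0.01007271 0.02764439]
tall 130 ((550.503662109375, -114.14086151123047), (40.1292610168457, 181.61196899414062), 86.83355712890625) [0.03193887 0.0367684  0.04352239]
bott 129 ((545.9124755859375, -111.59892272949219), (74.45388793945312, 28.666593551635742), 4.977995872497559) [0.05118382 0.06816088 0.10554163]
obj 43 ((424.6817626953125, 77.99496459960938), (23.002927780151367, 19.857221603393555), 0.5929242968559265) [0.03009488 0.04277612 0.0493002 ]
oil 58 ((469.84698486328125, 384.59686279296875), (20.81218719482422, 21.56576156616211), 85.75396728515625) [0.02490627 0.0497405  0.06477952]
[[653.0, -120.0, 1.0], [635.0, -115.0, 40.0], [627.0, -116.0, 34.0], [621.0, -119.0, 10.0], [610.0, -119.0, 11.0], [599.0, -118.0, 17.0], [586.0, -115.0, 37.0], [573.0, -113.0, 57.0], [566.0, -115.0, 39.0], [553.0, -112.0, 63.0], [546.0, -115.0, 40.0], [531.0, -109.0, 87.0], [521.0, -109.0, 88.0], [513.0, -111.0, 68.0], [509.0, -118.0, 13.0], [499.0, -119.0, 8.0], [489.0, -119.0, 4.0], [479.0, -119.0, 9.0], [469.0, -119.0, 9.0], [459.0, -119.0, 11.0], [449.0, -119.0, 8.0], [439.0, -119.0, 5.0]]
```

View pics/topc.png

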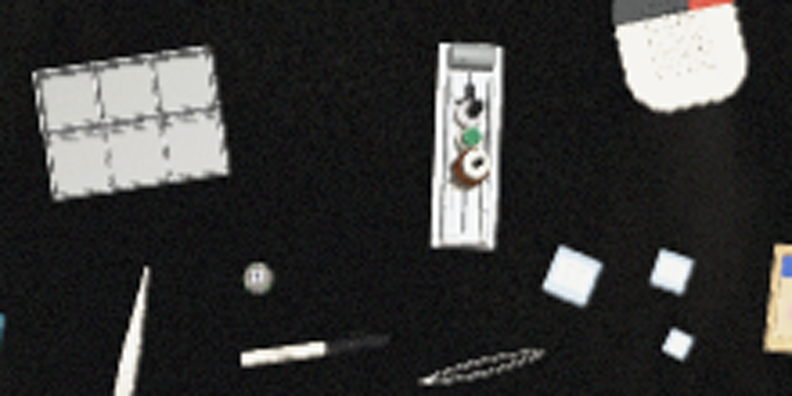

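```bash
python3 - <<'E'
from h import *
z=np.load('top0.npz');P=z['P'];im=z['im']
for (u,v) in [(340,207),(367,206),(368,226)]:
    w=P[v-10:v+11,u-10:u+11].reshape(-1,3);c=im[v-10:v+11,u-10:u+11].reshape(-1,3)
    q=w[c.min(1)>110];print(np.median(q,0),len(q))
s=env.sense();m=env.camera_model('wrist')
T=R.from_quat(np.roll(s['ee_rot'],-1));C=R.from_quat(np.roll(m['rotation'],-1))
print('cam in tool',T.inv().apply(np.array(m['eye'])-s['position']),(T.inv()*C).as_matrix().round(3),m['mtx'])
E
```

```text
[ 0.42887123 -0.21199748  0.01964168] 178
[ 0.43314824 -0.30467318  0.01511349] 101
[ 0.36678114 -0.31144057  0.01102769] 47
cam in tool [ 0.07824308  0.00155815 -0.12855427] [[ 0.    -0.951 -0.309]
 [ 1.     0.     0.   ]
 [-0.    -0.309  0.951]] [[295.1443007    0.         254.49507307]
 [  0.         295.1443007  193.71196303]
 [  0.           0.           1.        ]]
```

Request:
carry_out:
  increments:
    - [[0.55,-0.2,0.16,0,1],[0.55,-0.2,0.16,0,1],[0.55,-0.2,0.16,0,1],[0.55,-0.2,0.16,0,1],[0.55,-0.2,0.16,0,1],[0.55,-0.2,0.16,0,1],[0.55,-0.2,0.16,0,1],[0.55,-0.2,0.16,0,1],[0.55,-0.2,0.16,0,1],[0.55,-0.2,0.16,0,1],[0.55,-0.2,0.16,0,1],[0.55,-0.2,0.16,0,1],[0.3,-0.1,0.05,0,1],[0,0,0,0,1],[0,0,0,0,1]]

```text
time: 1.65
position: [0.4317, -0.3041, 0.1469]
ee_rot: [0.0, 0.992, 0.123, -0.0]
wrist_force: [0.5, 0.4, -0.1]
opening: 0.085
finger_force: 0.0
```

```bash
cat >> h.py <<'E'
def tool():
    s=env.sense();T=R.from_quat(np.roll(s['ee_rot'],-1)).as_matrix()
    return s,T,np.degrees(np.arctan2(T[1,0],T[0,0]))
def goto(x,y,z,yaw):
    "increments (units) in the present tool axes; yaw deg of tool x, turn about tool z (down) is -yaw"
    s,T,a=tool();d=T.T@(np.array([x,y,z])-s['position'])/.05
    print('shift',d.round(2),'turn',round(-(((yaw-a)+90)%180-90)/8,2),'at',s['position'].round(4),'yaw',round(a,2),'F',s['wrist_force'].round(1),'t',s['time'],'op',s['opening'])
E
python3 - <<'E'
from h import *
im,d,m=snap('wrist','w1.png');P=cloud(d,m);np.savez('w1.npz',im=im,d=d,P=P)
goto(.433,-.305,.15,14)
u=(P[:,:,2]>.010)&(P[:,:,2]<.018)&(im.min(2)>110)
n,l,st,ce=cv2.connectedComponentsWithStats(u.astype(np.uint8))
for i in range(1,n):
    if st[i,4]>300:
        q=P[l==i];r=cv2.minAreaRect((q[:,:2]*1000).astype(np.float32));print(st[i],r,np.median(q,0))
cv2.imwrite('pics/w1.png',im[:,:,::-1])
E
```

```text
shift [ 0.03  0.02 -0.06] turn 0.01 at [ 0.4315 -0.3045  0.147 ] yaw 14.06 F [ 0.2 -0.1 -0.2] t 1.7 op 0.08557082130783784
[294   0  89   7 324] ((590.7985229492188, -331.3699951171875), (4.193226337432861, 66.81132507324219), 13.511554718017578) [ 0.5919142  -0.33504361  0.01580237]
[ 21  37  32  67 452] ((481.4437255859375, -101.95866394042969), (50.85596466064453, 20.748807907104492), 23.430086135864258) [ 0.48416948 -0.10028699  0.01426894]
[ 234  162   46   44 1107] ((434.35821533203125, -306.5845031738281), (31.80573081970215, 32.014862060546875), 69.67715454101562) [ 0.43526916 -0.30640138  0.01404665]
```

View pics/w1.png

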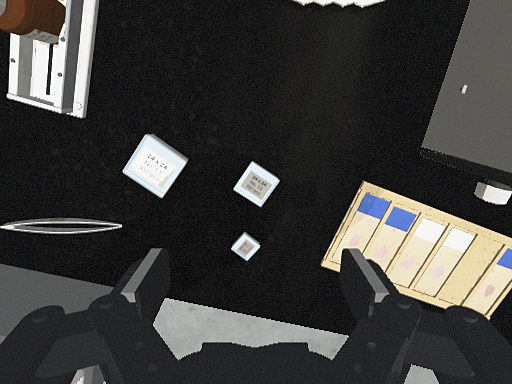

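The middle box at wrist pixel (257,184) measures 31.8 x 32.0 mm with its top at 14 mm. The one at (155,165) is larger (it reads 24x24) and the one at (245,246) is smaller. This enlarged view confirms the middle one is the box meant.

Request:
carry_out:
  increments:
    - [[0.046,0.055,0.2,0,0.68],[0,0,0.4,0.9,0.68],[0,0,0.4,0.9,0.68],[0,0,0.4,0.9,0.68],[0,0,0.4,0.9,0.68],[0,0,0.2,0.7,0.68],[0,0,0,0,0.68],[0,0,0,0,0.68]]

```text
time: 2.5
position: [0.4344, -0.3066, 0.0468]
ee_rot: [0.0, 0.984, -0.176, -0.0]
wrist_force: [0.7, 0.5, 0.9]
opening: 0.0583
finger_force: 0.0
```

```bash
python3 - <<'E'
from h import *
goto(.4344,-.3066,.018,-20.3)
E
```

```text
shift [-0.   -0.    0.58] turn 0.01 at [ 0.4344 -0.3066  0.0468] yaw -20.24 F [0.7 0.5 0.9] t 2.5 op 0.05827503158512461
```

Request:
carry_out:
  increments:
    - [[0,0,0.3,0,0.68],[0,0,0.28,0,0.68],[0,0,0,0,0.68],[0,0,0,0,0.2],[0,0,0,0,0.2],[0,0,0,0,0.2],[0,0,0,0,0.2],[0,0,0,0,0.2]]

```text
time: 3.3
position: [0.4357, -0.3068, 0.0193]
ee_rot: [0.001, 0.984, -0.176, 0.001]
wrist_force: [-1.4, -0.0, 6.1]
opening: 0.03
finger_force: 60.0
```

Request:
carry_out:
  increments:
    - [[0,0,-0.2,0,0.2],[0,0,-0.6,0,0.2],[0,0,-0.9,0,0.2],[0,0,-0.9,-0.75,0.2],[0,0,-0.9,-0.75,0.2],[0,0,-0.7,-0.74,0.2],[0,0,0,0,0.2]]

```text
time: 4.0
position: [0.4366, -0.3073, 0.2343]
ee_rot: [0.003, 1.0, -0.02, 0.004]
wrist_force: [0.6, 0.0, -0.5]
opening: 0.0295
finger_force: 59.4
```

```bash
python3 - <<'E'
from h import *
goto(.50,-.115,.24,-2.4)
E
```

```text
shift [ 1.12 -3.89 -0.13] turn 0.01 at [ 0.4366 -0.3073  0.2343] yaw -2.28 F [ 0.6  0.  -0.5] t 4.0 op 0.029482216757102983
```

Request:
carry_out:
  increments:
    - [[0.1,-0.35,-0.01,0,0.2],[0.17,-0.6,-0.02,0,0.2],[0.17,-0.6,-0.02,0,0.2],[0.17,-0.6,-0.02,0,0.2],[0.17,-0.6,-0.02,0,0.2],[0.17,-0.6,-0.02,0,0.2],[0.17,-0.54,-0.02,0,0.2],[0,0,0,0,0.2],[0,0,0,0,0.2]]

```text
time: 4.9
position: [0.4988, -0.1137, 0.234]
ee_rot: [0.0, 1.0, -0.02, -0.0]
wrist_force: [-0.2, 0.5, -0.3]
opening: 0.0297
finger_force: 59.4
```

```bash
python3 - <<'E'
from h import *
im,d,m=snap('wrist','w2.png');np.savez('w2.npz',im=im,d=d,P=cloud(d,m))
goto(.54,.2,.24,8.8)
E
```

```text
shift [ 0.56 -6.31 -0.12] turn -1.4 at [ 0.4986 -0.1143  0.2341] yaw -2.39 F [-0.7 -0.2 -0.3] t 4.95 op 0.029574418576755614
```

View pics/w2.png

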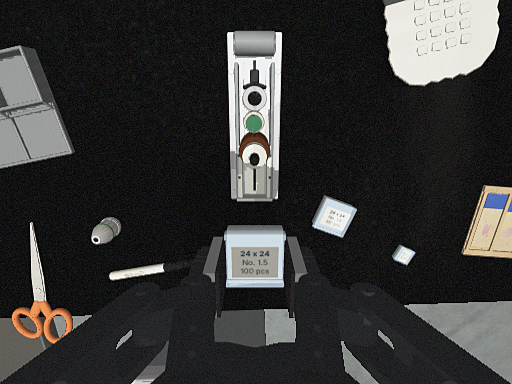

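The picture shows the box held square (254,262). The lane runs from (255,42) at the drum to (255,195) at the front: stain (254,152), green mountant cap (253,122), varnish cap (255,97).

Request:
carry_out:
  increments:
    - [[0.04,-0.4,0,-0.2,0.2],[0.05,-0.7,0,-0.2,0.2],[0.05,-0.7,0,-0.2,0.2],[0.05,-0.7,0,-0.2,0.2],[0.05,-0.7,0,-0.2,0.2],[0.05,-0.7,0,-0.2,0.2],[0.05,-0.7,0,-0.2,0.2],[0,-0.7,0,0,0.2],[-0.5,-0.6,0,0,0.2],[-0.5,-0.5,0,0,0.2],[0,0,0,0,0.2],[0,0,0,0,0.2]]

```text
time: 6.15
position: [0.4513, 0.1274, 0.2373]
ee_rot: [-0.025, 0.992, 0.122, -0.003]
wrist_force: [1.3, -0.3, 0.2]
opening: 0.0295
finger_force: 59.5
```

```bash
python3 - <<'E'
from h import *
im,d,m=snap('wrist','w3.png');np.savez('w3.npz',im=im,d=d,P=cloud(d,m))
goto(.54,.2,.24,8.8)
P=np.load('w2.npz')['P']
def rect(P,box,lo,hi,n):
    u0,u1,v0,v1=box;q=P[v0:v1,u0:u1].reshape(-1,3);q=q[(q[:,2]>lo)&(q[:,2]<hi)]
    print(n,len(q),cv2.minAreaRect((q[:,:2]*1000).astype(np.float32)),np.percentile(q[:,2],[5,50,95]))
rect(P,(222,290,22,206),.005,.03,'lane');rect(P,(222,290,22,206),.031,.039,'drum')
rect(P,(222,290,132,175),.095,.13,'stain top')
rect(P,(222,290,132,175),.082,.09,'stain collar')
rect(P,(222,290,107,137),.055,.063,'green')
rect(P,(222,290,80,110),.069,.08,'varn')
P=np.load('w3.npz')['P']
rect(P,(0,512,0,260),.0205,.0275,'caddy hi')
rect(P,(0,512,0,215),.0065,.028,'caddy')
E
```

```text
shift [ 2.06 -0.98 -0.01] turn 0.66 at [0.4517 0.1275 0.2372] yaw 14.06 F [0.5 0.2 0.2] t 6.2 op 0.02991573090357776
lane 6113 ((550.3427734375, -117.11573791503906), (59.97162628173828, 189.13992309570312), 87.71489715576172) [0.00672306 0.00849787 0.02493187]
drum 1290 ((587.2576904296875, -119.01802062988281), (39.30162048339844, 107.87665557861328), 88.70191192626953) [0.03195241 0.0354172  0.03752857]
stain top 95 ((525.7166748046875, -115.82083129882812), (7.724857807159424, 8.450300216674805), 42.31209182739258) [0.09864793 0.1081884  0.11057743]
stain collar 381 ((525.1304321289062, -115.89384460449219), (22.865814208984375, 23.09563446044922), 22.881650924682617) [0.08457245 0.08588424 0.08695509]
green 230 ((550.614501953125, -116.65676879882812), (15.168275833129883, 20.982866287231445), 87.4831314086914) [0.0561175  0.05779248 0.05916235]
varn 159 ((577.6433715820312, -118.28945922851562), (12.200468063354492, 12.286083221435547), 41.30900192260742) [0.07271488 0.07375675 0.07503718]
caddy hi 2883 ((523.0436401367188, 89.46475219726562), (582.6119384765625, 208.4552764892578), 85.94859313964844) [0.02098589 0.023291   0.02570055]
caddy 11480 ((501.801513671875, 160.1458740234375), (246.32229614257812, 591.9025268554688), 15.268869400024414) [0.00672064 0.00903487 0.02440792]
```

View pics/w3.png

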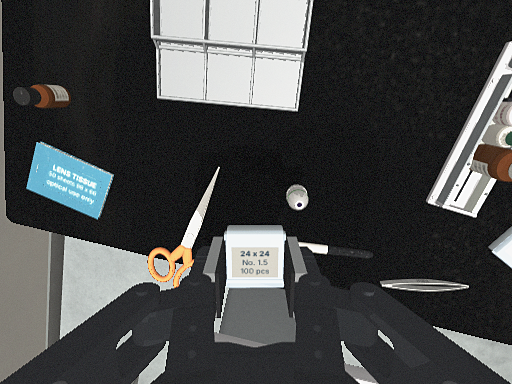

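The picture shows the caddy at the top (232,50), its back row cut off, and the oil bottle (45,96), objective (297,197) and box held. The arm came up short and slightly tilted, so I'll check the joints.

```bash
python3 - <<'E'
from h import *
s,T,a=tool();print(s['joint_positions'].round(3),s['dq'].round(3),T.round(3),s['position'],s['time'])
print(env.camera_model('wrist')['eye'])
P=np.load('w3.npz')['P'];q=P[:112,140:320].reshape(-1,3);print(np.percentile(q[:,2],[5,30,50,70,95]))
q=q[(q[:,2]>.0065)&(q[:,2]<.028)];print(len(q),cv2.minAreaRect((q[:,:2]*1000).astype(np.float32)))
E
```

```text
[ 0.244  0.02  -0.173  1.377  0.051  3.141] [-0.001  0.016  0.01   0.     0.001  0.   ] [[ 0.97   0.243 -0.012]
 [ 0.243 -0.969  0.05 ]
 [ 0.001 -0.051 -0.999]] [0.4517466  0.12746592 0.23716713] 6.2
[0.52956228 0.13854457 0.36559178]
[-0.00075123  0.00297524  0.00375633  0.00446629  0.02176004]
3261 ((564.6968383789062, 195.1916046142578), (110.83950805664062, 166.71238708496094), 9.194323539733887)
```

Joint 6 is at its limit (j6 = j0 - yaw + π), so over the caddy I have to use a yaw of at least j0. I'll turn to about 25 degrees and then look again.

Request:
carry_out:
  increments:
    - [[0,0,0,-0.7,0.2],[0,0,0,-0.7,0.2],[0.1,0,0,0,0.2],[0.3,0,0,0,0.2],[0.5,0,0,0,0.2],[0.3,0,0,0,0.2],[0,0,0,0,0.2],[0,0,0,0,0.2]]

```text
time: 7.0
position: [0.506, 0.1539, 0.2369]
ee_rot: [-0.026, 0.975, 0.219, -0.001]
wrist_force: [-1.0, -0.3, -0.4]
opening: 0.0298
finger_force: 59.5
```

```bash
python3 - <<'E'
from h import *
s,T,a=tool();print(s['joint_positions'].round(3),T[2].round(3))
goto(.51,.19,.24,25)
E
```

```text
[ 0.268  0.133 -0.05   1.388  0.051  2.968] [ 0.008 -0.051 -0.999]
shift [ 0.38 -0.62 -0.03] turn 0.03 at [0.506  0.1539 0.2369] yaw 25.26 F [-1.  -0.3 -0.4] t 7.0 op 0.029753621789055735
```

A 3 degree tilt is now in the commanded pose. It's harmless for the box, and I'll undo it at the opposite wrist stop later. Next I'll measure the caddy.

```bash
python3 - <<'E'
from h import *
im,d,m=snap('wrist','w4.png');P=cloud(d,m);np.savez('w4.npz',im=im,d=d,P=P)
u=((P[:,:,2]>.0025)&(P[:,:,2]<.028)&(im.min(2)>60)).astype(np.uint8)
n,l,st,ce=cv2.connectedComponentsWithStats(u)
for i in np.argsort(-st[1:,4])[:3]+1:
    q=P[l==i];print(st[i],cv2.minAreaRect((q[:,:2]*1000).astype(np.float32)))
i=1+np.argmax(st[1:,4]);Q=P[l==i]
hi=Q[Q[:,2]>.020];print('hi',len(hi),cv2.minAreaRect((hi[:,:2]*1000).astype(np.float32)),np.median(hi[:,2]))
fl=Q[(Q[:,2]<.007)];print('floor z',np.median(fl[:,2]))
E
```

```text
[  175    24   168   147 15463] ((568.5, 195.77960205078125), (118.68037414550781, 166.84446716308594), 9.06411075592041)
[ 404  150  108  146 4931] ((550.7792358398438, -111.85076904296875), (53.21751022338867, 189.8928985595703), 88.01956939697266)
[  26  148   90   83 3713] ((364.91778564453125, 368.32952880859375), (100.61442565917969, 70.01970672607422), 79.02342987060547)
hi 1744 ((598.4498291015625, 200.67539978027344), (57.94300842285156, 166.61851501464844), 8.9984769821167) 0.022823346496835678
floor z 0.003942565622916283
```

View pics/w4.png

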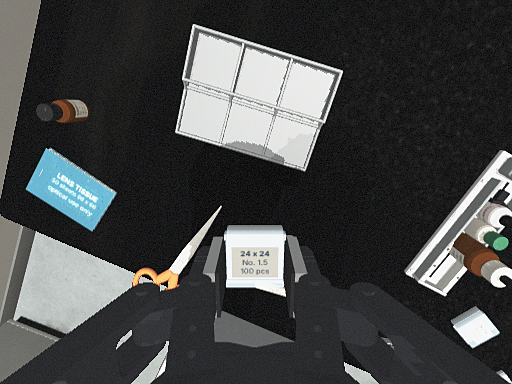

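The picture shows the whole caddy at (258,97): centre (0.5685, 0.1958), yaw 9.0°, size 118.7 x 166.8 mm, floor at 3.9 mm. That matches the listing.

```bash
python3 - <<'E'
from h import *
goto(.5418,.1916,.08,23)
E
```

```text
shift [ 0.95 -0.22  3.17] turn 0.28 at [0.5056 0.1537 0.2371] yaw 25.27 F [ 0.1  0.6 -0.5] t 7.05 op 0.02924747373956026
```

Request:
carry_out:
  increments:
    - [[0.2,-0.04,0.2,0,0.2],[0.25,-0.06,0.5,0,0.2],[0.25,-0.06,0.5,0,0.2],[0.25,-0.06,0.5,0,0.2],[0,0,0.5,0,0.2],[0,0,0.5,0,0.2],[0,0,0.3,0.28,0.2],[0,0,0.17,0,0.2],[0,0,0,0,0.2],[0,0,0,0,0.2]]

```text
time: 8.05
position: [0.542, 0.192, 0.0808]
ee_rot: [-0.026, 0.979, 0.2, -0.001]
wrist_force: [0.0, 0.3, 0.3]
opening: 0.0298
finger_force: 59.5
```

```bash
python3 - <<'E'
from h import *
goto(.5418,.1916,.025,23)
E
```

```text
shift [-0.02  0.06  1.12] turn 0.01 at [0.542  0.192  0.0808] yaw 23.11 F [0.  0.3 0.3] t 8.05 op 0.029787051428008356
```

Request:
carry_out:
  increments:
    - [[-0.02,0.06,0.5,0,0.2],[0,0,0.4,0,0.2],[0,0,0.22,0,0.2],[0,0,0,0,0.2],[0,0,0,0,0.2]]

```text
time: 8.55
position: [0.5418, 0.1917, 0.0252]
ee_rot: [-0.026, 0.979, 0.2, -0.001]
wrist_force: [0.1, -1.5, -0.0]
opening: 0.0293
finger_force: 61.3
```

Request:
carry_out:
  increments:
    - [[0,0,0,0,0.45],[0,0,0,0,0.5],[0,0,0,0,0.5],[0,0,-0.3,0,0.5],[0,0,-0.6,0,0.5],[0,0,-0.9,0,0.5],[0,0,-0.9,0,0.5],[0,0,-0.9,0,0.5],[0,0,-0.5,0,0.5],[0,0,0,-1,0.6],[0,0,0,-1,0.6],[0,0,0,-1,0.6],[0,0,0,-1,0.6],[0,0,0,-1,0.6],[0,0,0,-1,0.6],[0,0,0,-1,0.6],[0,0,0,-1,0.6],[0,0,0,-1,0.6],[0,0,0,-1,0.6]]

```text
time: 10.45
position: [0.5438, 0.1813, 0.2292]
ee_rot: [-0.02, 0.619, 0.785, 0.016]
wrist_force: [0.0, -0.6, 0.5]
opening: 0.0513
finger_force: 0.0
```

```bash
python3 - <<'E'
from h import *
s,T,a=tool();print(s['joint_positions'].round(3),T[2].round(3),a)
goto(.5243,-.1161,.235,-20)
P=cloud(*env.snapshot('wrist')[1:],env.camera_model('wrist')) if 0 else None
im,d,m=snap('top','t5.png');P=cloud(d,m)
q=P[150:190,185:248].reshape(-1,3)
w=q[(q[:,2]>.014)&(q[:,2]<.03)&(np.hypot(q[:,0]-.5418,q[:,1]-.1916)<.022)];print(len(w),np.median(w,0))
E
```

```text
[0.297 0.216 0.032 1.384 0.051 1.633] [ 0.051 -0.001 -0.999] 103.4275351389568
shift [-5.68 -1.76 -0.41] turn -7.07 at [0.5438 0.1813 0.2292] yaw 103.43 F [ 0.  -0.6  0.5] t 10.45 op 0.05133410543028761
0 [nan nan nan]
  return _methods._mean(a, axis=axis, dtype=dtype,
  ret = um.true_divide(
```

Request:
carry_out:
  increments:
    - [[0,0,0,-1,0.8],[0,0,0,-1,0.8],[0,0,0,-1,0.8],[0,0,0,-1,0.8],[0,0,0,-1,0.8],[0,0,0,-1,0.8],[0,0,0,-1,0.8],[0,0,0,-1,0.8],[0,0,0,-1,0.8],[0,0,0,-1,0.8],[0,0,0,-1,0.8],[0,0,0,-1,0.8],[0,0,0,-1,0.8],[0,0,0,-1,0.8],[0,0,0,-1,0.8],[0,0,0,-1,0.8],[0,0,0,-1,0.8],[0,0,0,-1,0.8],[0,0,0,-1,0.8],[0,0,0,-1,0.8]]

```text
time: 12.5
position: [0.5438, 0.1813, 0.2291]
ee_rot: [0.012, -0.664, 0.747, 0.023]
wrist_force: [-0.3, -0.4, 0.4]
opening: 0.0678
finger_force: 0.0
```

Request:
carry_out:
  increments:
    - [[0,0,0,-1,0.8],[0,0,0,-1,0.8],[0,0,0,-1,0.8],[0,0,0,-1,0.8],[0,0,0,-1,0.8],[0,0,0,-1,0.8],[0,0,0,-1,0.8],[0,0,0,-1,0.8],[0,0,0,-1,0.8],[0,0,0,-1,0.8],[0,0,0,0,0.8]]

```text
time: 13.6
position: [0.5438, 0.1813, 0.2291]
ee_rot: [-0.024, 0.989, -0.148, -0.01]
wrist_force: [0.3, -0.4, 0.0]
opening: 0.0679
finger_force: 0.0
```

```bash
python3 - <<'E'
from h import *
s,T,a=tool();print(s['joint_positions'].round(3),T[2].round(3),a)
goto(.45,-.1,.235,-20)
im,d,m=snap('wrist','w6.png');P=cloud(d,m)
w=P[(P[:,:,2]>.014)&(P[:,:,2]<.03)&(np.hypot(P[:,:,0]-.5418,P[:,:,1]-.1916)<.022)]
print(len(w),cv2.minAreaRect((w[:,:2]*1000).astype(np.float32)),np.percentile(w[:,2],[5,50,95]))
E
```

```text
[ 0.297  0.216  0.032  1.384  0.051 -2.548] [-0.027 -0.044 -0.999] -16.968623234562138
shift [-0.16  5.92 -0.37] turn 0.38 at [0.5438 0.1813 0.2291] yaw -16.97 F [ 0.3 -0.4  0. ] t 13.6 op 0.06794804177475099
698 ((540.20263671875, 189.777587890625), (32.00296401977539, 31.947175979614258), 22.877580642700195) [0.01665062 0.01792595 0.01918045]
```

Request:
carry_out:
  increments:
    - [[0,0.4,-0.02,0,0.8],[0,0.7,-0.03,0,0.8],[0,0.7,-0.03,0,0.8],[0,0.7,-0.03,0,0.8],[0,0.7,-0.03,0,0.8],[0,0.7,-0.03,0,0.8],[0,0.7,-0.03,0,0.8],[0,0.7,-0.03,0,0.8],[0,0.6,-0.03,0,0.8],[0,0.4,-0.03,0,0.8],[0,0,0,0,0.8],[0,0,0,0,0.8]]

```text
time: 14.85
position: [0.4518, -0.1209, 0.2297]
ee_rot: [-0.024, 0.989, -0.149, -0.01]
wrist_force: [-0.8, 0.5, 0.1]
opening: 0.0682
finger_force: 0.0
```

```bash
python3 - <<'E'
from h import *
s,T,a=tool();print(s['joint_positions'].round(3),T[2].round(3),a)
goto(.5243,-.1161,.235,-20)
E
```

```text
[-0.288  0.039 -0.17   1.388  0.044 -3.132] [-0.027 -0.044 -0.999] -17.074182244269664
shift [ 1.35 -0.52 -0.12] turn 0.37 at [ 0.4518 -0.1209  0.2297] yaw -17.07 F [-0.8  0.5  0.1] t 14.85 op 0.06821833735805465
```

Request:
carry_out:
  increments:
    - [[0,0.5,0,0,0.8],[0,0.5,0,0,0.8],[0,0,0,0,0.8]]

```text
time: 15.15
position: [0.4451, -0.1447, 0.2274]
ee_rot: [-0.013, 0.986, -0.164, -0.012]
wrist_force: [-0.8, -0.4, -0.7]
opening: 0.0685
finger_force: 0.0
```

```bash
python3 - <<'E'
from h import *
s,T,a=tool();print(s['joint_positions'].round(3),T[2].round(3),a)
goto(.5243,-.1161,.235,-20)
E
```

```text
[-0.328  0.041 -0.173  1.385  0.023 -3.14 ] [-0.027 -0.023 -0.999] -18.874051093355295
shift [ 1.31 -1.06 -0.16] turn 0.14 at [ 0.4451 -0.1447  0.2274] yaw -18.87 F [-0.8 -0.4 -0.7] t 15.15 op 0.06852038350365705
```

Request:
carry_out:
  increments:
    - [[0,0.5,0,0,0.8],[0,0.5,0,0,0.8],[0,0,0,0,0.8]]

```text
time: 15.45
position: [0.4379, -0.1668, 0.2266]
ee_rot: [-0.003, 0.983, -0.182, -0.013]
wrist_force: [0.6, 0.8, -0.5]
opening: 0.0684
finger_force: 0.0
```

```bash
python3 - <<'E'
from h import *
s,T,a=tool();print(s['joint_positions'].round(3),T[2].round(3),a)
goto(.5243,-.1161,.235,-20)
E
```

```text
[-3.650e-01  4.200e-02 -1.730e-01  1.383e+00  1.000e-03 -3.140e+00] [-0.027 -0.001 -1.   ] -20.94842512824969
shift [ 1.25 -1.56 -0.2 ] turn -0.12 at [ 0.4379 -0.1668  0.2266] yaw -20.95 F [ 0.6  0.8 -0.5] t 15.45 op 0.06843470123789155
```

Request:
carry_out:
  increments:
    - [[0,0,0,1,0.8],[0,0,0,1,0.8],[0,0,0,1,0.8],[0,0,0,1,0.8],[0,0,0,1,0.8],[0,0,0,1,0.8],[0,0,0,1,0.8],[0,0,0,1,0.8],[0,0,0,1,0.8],[0,0,0,1,0.8],[0,0,0,1,0.8],[0,0,0,1,0.8],[0,0,0,1,0.8],[0,0,0,1,0.8],[0,0,0,1,0.8],[0,0,0,1,0.8],[0,0,0,1,0.8],[0,0,0,1,0.8],[0,0,0,1,0.8],[0,0,0,1,0.8]]

```text
time: 17.45
position: [0.4382, -0.1659, 0.2267]
ee_rot: [-0.012, 0.01, 1.0, 0.006]
wrist_force: [0.5, -0.3, 0.1]
opening: 0.0682
finger_force: 0.0
```

```bash
python3 - <<'E'
from h import *
s,T,a=tool();print(s['joint_positions'].round(3),T[2].round(3),a)
goto(.525,-.116,.18,-2.3)
E
```

```text
[-0.363  0.042 -0.173  1.383  0.002 -0.342] [ 0.025  0.011 -1.   ] 178.81814783929252
shift [-1.74  1.02  0.9 ] turn 0.14 at [ 0.4382 -0.1659  0.2267] yaw 178.82 F [ 0.5 -0.3  0.1] t 17.45 op 0.06820001058841851
```

Request:
carry_out:
  increments:
    - [[-0.3,0.2,0,0.14,0.8],[-0.5,0.3,0.1,0,0.8],[-0.5,0.3,0.3,0,0.8],[-0.44,0.22,0.5,0,0.8],[0,0,0,0,0.8],[0,0,0,0,0.8]]

```text
time: 18.05
position: [0.5251, -0.1168, 0.1795]
ee_rot: [-0.014, 0.017, 1.0, 0.006]
wrist_force: [-0.0, 0.6, 0.2]
opening: 0.068
finger_force: 0.0
```

```bash
python3 - <<'E'
from h import *
s,T,a=tool()
goto(.525,-.116,.060,-2.3)
E
```

```text
shift [-0.06 -0.01  2.39] turn 0.05 at [ 0.5251 -0.1168  0.1795] yaw 178.08 F [-0.   0.6  0.2] t 18.05 op 0.06804735542217728
```

Request:
carry_out:
  increments:
    - [[-0.06,0,0.4,0,0.8],[0,0,0.6,0,0.8],[0,0,0.6,0,0.8],[0,0,0.4,0,0.8],[0,0,0.25,0,0.8],[0,0,0.14,0,0.8],[0,0,0,0,0.8],[0,0,0,0,0.8]]

```text
time: 18.85
position: [0.5262, -0.1162, 0.0617]
ee_rot: [-0.012, 0.017, 1.0, 0.005]
wrist_force: [-0.5, 0.6, -0.0]
opening: 0.0685
finger_force: 0.0
```

Request:
carry_out:
  increments:
    - [[0,0,0,0,0.25],[0,0,0,0,0.25],[0,0,0,0,0.25],[0,0,0,0,0.25],[0,0,0,0,0.25],[0,0,0,0,0.25]]

```text
time: 19.45
position: [0.5263, -0.1157, 0.0614]
ee_rot: [-0.012, 0.017, 1.0, 0.006]
wrist_force: [-0.7, 2.3, 6.7]
opening: 0.0314
finger_force: 59.2
```

Request:
carry_out:
  increments:
    - [[0,0,-0.1,0,0.25],[0,0,-0.2,0,0.25],[0,0,-0.3,0,0.25],[0,0,-0.4,0,0.25],[0,0,-0.5,0,0.25],[0,0,-0.5,0,0.25],[0,0,-0.5,0,0.25],[0,0,-0.3,0,0.25],[0,0,0,0,0.25],[0,0,0,0,0.25],[0,0,0,0,0.25],[0,0,0,0,0.25]]

```text
time: 20.65
position: [0.5284, -0.1174, 0.1993]
ee_rot: [-0.014, 0.017, 1.0, 0.006]
wrist_force: [-0.8, -0.3, -1.0]
opening: 0.031
finger_force: 59.5
```

```bash
python3 - <<'E'
from h import *
s,T,a=tool();print(s['joint_positions'].round(3),T[2].round(3),a,s['wrist_force'])
goto(.5898,.2559,.19,9)
im,d,m=snap('wrist','w7.png');P=cloud(d,m);np.savez('w7.npz',im=im,P=P)
E
```

```text
[-0.221  0.183 -0.073  1.344  0.005 -0.187] [ 0.027  0.011 -1.   ] 178.0322702776805 [-0.81910429 -0.32451939 -1.03720644]
shift [-0.98  7.5   0.24] turn -1.37 at [ 0.5284 -0.1174  0.1993] yaw 178.03 F [-0.8 -0.3 -1. ] t 20.65 op 0.031026151173905243
```

View pics/w7.png

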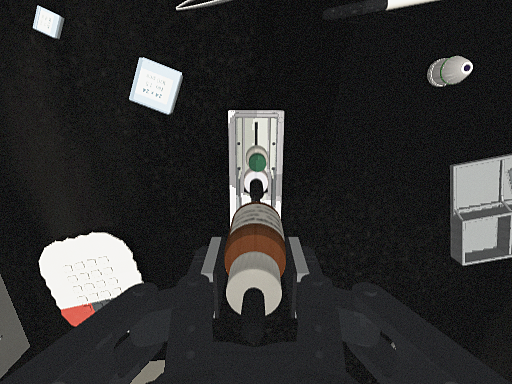

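The stain bottle is held upright at (255,260). The green cap at (257,162) is followed by the varnish at (257,185). I'll check whether they've reached the front stop while I carry on.

```bash
python3 - <<'E'
from h import *
P=np.load('w7.npz')['P']
c=np.array([.5503,-.1171]);ex=np.array([.9992,-.040]);ey=np.array([.04,.9992])
for n,b,lo,hi in(('green',(235,280,145,180),.054,.063),('varn',(235,280,165,203),.068,.08),('lane',(222,290,100,200),.02,.03)):
    q=P[b[2]:b[3],b[0]:b[1]].reshape(-1,3);q=q[(q[:,2]>lo)&(q[:,2]<hi)];r=cv2.minAreaRect((q[:,:2]*1000).astype(np.float32))
    p=np.array(r[0])/1000;print(n,len(q),r,'lane',(p-c)@ex,(p-c)@ey)
E
```

```text
green 243 ((502.0279846191406, -114.41638946533203), (14.975468635559082, 15.27294635772705), 88.90496063232422) lane -0.048340742189941374 0.0007505830310058574
varn 171 ((526.8694458007812, -115.92033386230469), (11.789327621459961, 13.188370704650879), 87.92662811279297) lane -0.023458996401367237 0.0002415002368164012
lane 1268 ((503.6203308105469, -115.1717758178711), (42.927215576171875, 90.6451416015625), 87.75033569335938) lane -0.04671945442138669 5.949483520507437e-05
```

Request:
carry_out:
  increments:
    - [[0,0.3,0,0,0.25],[-0.1,0.6,0,0,0.25],[-0.1,0.7,0,0,0.25],[-0.1,0.7,0,0,0.25],[-0.1,0.7,0,0,0.25],[-0.1,0.7,0,0,0.25],[-0.1,0.7,0,0,0.25],[-0.1,0.7,0,0,0.25],[-0.1,0.7,0,0,0.25],[-0.1,0.7,0,0,0.25],[-0.1,0.6,0,0,0.25],[0,0.4,0.1,0,0.25],[0,0,0.1,-0.7,0.25],[0,0,0,-0.67,0.25],[0,0,0,0,0.25]]

```text
time: 22.2
position: [0.591, 0.2561, 0.1922]
ee_rot: [-0.013, -0.079, 0.997, 0.006]
wrist_force: [0.2, -0.4, -1.0]
opening: 0.0313
finger_force: 59.6
```

```bash
python3 - <<'E'
from h import *
s,T,a=tool();print(s['joint_positions'].round(3),T[2].round(3),a,s['wrist_force'])
goto(.5898,.2559,.0585,9)
im,d,m=snap('top','t8.png')
P=cloud(d,m);I=cv2.cvtColor(im,cv2.COLOR_RGB2HSV)
c=np.array([.5503,-.1171]);ex=np.array([.9992,-.040])
u=(I[:,:,0]>45)&(I[:,:,0]<90)&(I[:,:,1]>80)&(np.hypot(P[:,:,0]-.5,P[:,:,1]+.115)<.1)
p=np.median(P[u],0);print(u.sum(),p,(p[:2]-c)@ex)
E
```

```text
[0.4   0.375 0.165 1.381 0.02  0.242] [ 0.024  0.014 -1.   ] -170.96456823999026 [ 0.19112182 -0.4053497  -0.98447386]
shift [-0.04 -0.04  2.67] turn 0.0 at [0.591  0.2561 0.1922] yaw -170.96 F [ 0.2 -0.4 -1. ] t 22.2 op 0.031324124005151624
27 [ 0.47204698 -0.1096112   0.00683803] -0.07848996838150697
```

Request:
carry_out:
  increments:
    - [[-0.04,-0.04,0.4,0,0.25],[0,0,0.6,0,0.25],[0,0,0.6,0,0.25],[0,0,0.5,0,0.25],[0,0,0.3,0,0.25],[0,0,0.17,0,0.25],[0,0,0.1,0,0.25],[0,0,0,0,0.25],[0,0,0,0,0.25]]

```text
time: 23.15
position: [0.5912, 0.2557, 0.0606]
ee_rot: [-0.011, -0.078, 0.997, 0.007]
wrist_force: [0.2, 0.2, -1.8]
opening: 0.0314
finger_force: 59.6
```

```bash
python3 - <<'E'
from h import *
goto(.5898,.2559,.0585,9)
E
```

```text
shift [0.03 0.01 0.04] turn -0.0 at [0.5912 0.2557 0.0606] yaw -171.03 F [ 0.2  0.2 -1.8] t 23.15 op 0.03143859299894316
```

Request:
carry_out:
  increments:
    - [[0.03,0,0.03,0,0.25],[0,0,0,0,0.25],[0,0,0,0,0.45],[0,0,0,0,0.6],[0,0,0,0,0.6],[0,0,-0.2,0,0.6],[0,0,-0.5,0,0.6],[0,0,-0.6,0,0.6],[0,0,-0.6,0,0.6],[0,0,-0.6,0,0.6],[0,0,-0.3,0,0.6],[0,0,0,0.7,0.6],[0,0,0,0.7,0.6],[0,0,0,0,0.6]]

```text
time: 24.55
position: [0.5928, 0.2538, 0.1991]
ee_rot: [-0.012, 0.019, 1.0, 0.006]
wrist_force: [-0.2, 0.1, 0.4]
opening: 0.0516
finger_force: 0.0
```

```bash
python3 - <<'E'
from h import *
s,T,a=tool();print(T[2].round(3))
goto(.4744,-.1141,.20,-2.3)
im,d,m=snap('wrist','w9.png');P=cloud(d,m);np.savez('w9.npz',im=im,P=P)
w=P[(P[:,:,2]>.1)&(P[:,:,2]<.115)&(np.hypot(P[:,:,0]-.59,P[:,:,1]-.256)<.03)];print('dropper',len(w),np.median(w,0))
w=P[(P[:,:,2]>.079)&(P[:,:,2]<.086)&(np.hypot(P[:,:,0]-.59,P[:,:,1]-.256)<.03)];print('collar',len(w),np.median(w,0))
E
```

```text
[ 0.024  0.011 -1.   ]
shift [ 2.08 -7.44 -0.05] turn 0.01 at [0.5928 0.2538 0.1991] yaw 177.78 F [-0.2  0.1  0.4] t 24.55 op 0.051594049333691126
dropper 89 [0.58674626 0.25534171 0.1045957 ]
collar 412 [0.58509282 0.25518361 0.08169219]
```

Request:
carry_out:
  increments:
    - [[0.1,-0.4,0,0,0.6],[0.2,-0.75,0,0,0.6],[0.2,-0.75,0,0,0.6],[0.2,-0.75,0,0,0.6],[0.2,-0.75,0,0,0.6],[0.2,-0.75,0,0,0.6],[0.2,-0.75,0,0,0.6],[0.2,-0.75,0,0,0.6],[0.2,-0.75,0,0,0.6],[0.2,-0.7,0.2,0,0.6],[0.18,-0.34,0.4,0,0.6],[0,0,0.6,0,0.6],[0,0,0.4,0,0.6],[0,0,0,0,0.6],[0,0,0,0,0.6]]

```text
time: 26.1
position: [0.4724, -0.113, 0.1174]
ee_rot: [-0.013, 0.019, 1.0, 0.005]
wrist_force: [0.2, -0.5, 0.5]
opening: 0.0512
finger_force: 0.0
```

```bash
python3 - <<'E'
from h import *
im,d,m=snap('wrist','w10.png');P=cloud(d,m);np.savez('w10.npz',im=im,P=P)
w=P[(P[:,:,2]>.054)&(P[:,:,2]<.062)&(np.hypot(P[:,:,0]-.474,P[:,:,1]+.114)<.02)];print('green',len(w),np.median(w,0))
goto(.4744,-.1141,.044,-2.3)
E
```

```text
green 490 [ 0.47428265 -0.11337259  0.05758295]
shift [-0.06 -0.03  1.48] turn 0.02 at [ 0.473  -0.1131  0.1181] yaw 177.86 F [ 0.1 -0.2  0.5] t 26.15 op 0.0512470091344041
```

Request:
carry_out:
  increments:
    - [[-0.05,0,0.4,0,0.6],[0,0,0.5,0,0.6],[0,0,0.4,0,0.6],[0,0,0.2,0,0.6],[0,0,0,0,0.6],[0,0,0,0,0.6],[0,0,0,0,0.15],[0,0,0,0,0.15],[0,0,0,0,0.15],[0,0,0,0,0.15],[0,0,0,0,0.15],[0,0,0,0,0.15]]

```text
time: 27.35
position: [0.474, -0.1125, 0.0432]
ee_rot: [-0.011, 0.019, 1.0, 0.005]
wrist_force: [-0.7, 0.2, 5.8]
opening: 0.0206
finger_force: 58.5
```

Request:
carry_out:
  increments:
    - [[0,0,-0.1,0,0.15],[0,0,-0.2,0,0.15],[0,0,-0.4,0,0.15],[0,0,-0.6,0,0.15],[0,0,-0.7,0,0.15],[0,0,-0.6,0,0.15],[0,0,-0.2,0,0.15],[0,0,0,0,0.15]]

```text
time: 28.15
position: [0.4772, -0.1141, 0.1835]
ee_rot: [-0.011, 0.019, 1.0, 0.005]
wrist_force: [0.9, -0.5, -0.4]
opening: 0.0205
finger_force: 58.7
```

```bash
python3 - <<'E'
from h import *
goto(.5988,.1996,.18,9)
E
```

```text
shift [-2.19  6.36  0.08] turn -1.4 at [ 0.4772 -0.1141  0.1835] yaw 177.79 F [ 0.9 -0.5 -0.4] t 28.15 op 0.020516090109534077
```

Request:
carry_out:
  increments:
    - [[-0.1,0.3,0,0,0.15],[-0.24,0.7,0,0,0.15],[-0.24,0.7,0,0,0.15],[-0.24,0.7,0,0,0.15],[-0.24,0.7,0,0,0.15],[-0.24,0.7,0,0,0.15],[-0.24,0.7,0,0,0.15],[-0.24,0.7,0,0,0.15],[-0.24,0.7,0,0,0.15],[-0.17,0.46,0,0,0.15],[0,0,0,-0.7,0.15],[0,0,0,-0.7,0.15],[0,0,0,0,0.15]]

```text
time: 29.45
position: [0.5973, 0.1997, 0.18]
ee_rot: [-0.014, -0.079, 0.997, 0.006]
wrist_force: [-0.6, -0.2, 0.1]
opening: 0.0203
finger_force: 58.9
```

```bash
python3 - <<'E'
from h import *
goto(.5988,.1996,.0405,9)
E
```

```text
shift [-0.1  -0.05  2.79] turn 0.01 at [0.5973 0.1997 0.18  ] yaw -170.96 F [-0.6 -0.2  0.1] t 29.45 op 0.020324365779067183
```

Request:
carry_out:
  increments:
    - [[-0.08,0.02,0.4,0,0.15],[0,0,0.6,0,0.15],[0,0,0.6,0,0.15],[0,0,0.5,0,0.15],[0,0,0.35,0,0.15],[0,0,0.2,0,0.15],[0,0,0.1,0,0.15],[0,0,0,0,0.15],[0,0,0,0,0.15]]

```text
time: 30.35
position: [0.5991, 0.2029, 0.0456]
ee_rot: [-0.011, -0.078, 0.997, 0.007]
wrist_force: [-0.2, -0.6, 0.1]
opening: 0.0205
finger_force: 58.9
```

```bash
python3 - <<'E'
from h import *
goto(.5988,.1996,.0403,9)
E
```

```text
shift [ 0.01 -0.07  0.11] turn -0.0 at [0.5991 0.2029 0.0456] yaw -171.04 F [-0.2 -0.6  0.1] t 30.35 op 0.020536205889782663
```

Request:
carry_out:
  increments:
    - [[0,-0.08,0.05,0,0.15],[0,0,0.05,0,0.15],[0,0,0,0,0.15],[0,0,0,0,0.33],[0,0,0,0,0.38],[0,0,0,0,0.38],[0,0,-0.2,0,0.38],[0,0,-0.5,0,0.38],[0,0,-0.6,0,0.38],[0,0,-0.7,0,0.38],[0,0,-0.6,0,0.6],[0,0,-0.3,0,0.6],[0,0,0,0.7,0.6],[0,0,0,0.7,0.6],[0,0,0,0,0.6]]

```text
time: 31.85
position: [0.6028, 0.1974, 0.1858]
ee_rot: [-0.012, 0.019, 1.0, 0.006]
wrist_force: [-0.4, 0.0, 0.3]
opening: 0.0513
finger_force: 0.0
```

```bash
python3 - <<'E'
from h import *
goto(.476,-.1141,.19,-2.3)
im,d,m=snap('wrist','w11.png');P=cloud(d,m);np.savez('w11.npz',im=im,P=P)
w=P[(P[:,:,2]>.050)&(P[:,:,2]<.058)&(np.hypot(P[:,:,0]-.599,P[:,:,1]-.2)<.02)];print('green',len(w),np.median(w,0),np.ptp(w,0))
E
```

```text
shift [ 2.29 -6.32 -0.1 ] turn 0.01 at [0.6028 0.1974 0.1858] yaw 177.78 F [-0.4  0.   0.3] t 31.85 op 0.051291334713883675
green 246 [0.5986156  0.19750345 0.05363015] [0.01630981 0.01577044 0.00553248]
```

View pics/w11.png

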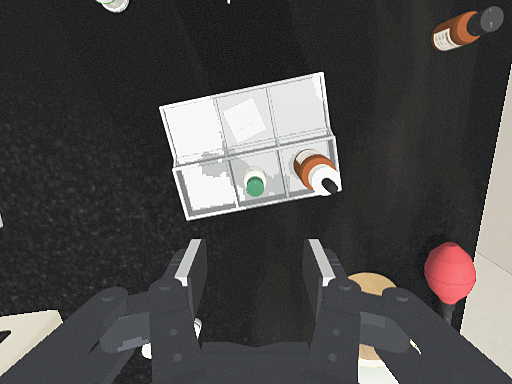

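The mountant stands in the middle back compartment (255,185), the stain is in the left one (318,172), and the box is in the middle front bay (245,122). Now I'll fetch the varnish.

Request:
carry_out:
  increments:
    - [[0.1,-0.3,0,0,0.6],[0.25,-0.7,0,0,0.6],[0.25,-0.7,0,0,0.6],[0.25,-0.7,0,0,0.6],[0.25,-0.7,0,0,0.6],[0.25,-0.7,0,0,0.6],[0.25,-0.7,0,0,0.6],[0.25,-0.7,0,0,0.6],[0.25,-0.7,0.1,0,0.6],[0.19,-0.42,0.3,0,0.6],[0,0,0.5,0,0.6],[0,0,0.4,0,0.6],[0,0,0,0,0.6],[0,0,0,0,0.6]]

```text
time: 33.3
position: [0.4739, -0.1136, 0.1197]
ee_rot: [-0.013, 0.019, 1.0, 0.005]
wrist_force: [0.9, 0.2, -0.0]
opening: 0.0515
finger_force: 0.0
```

```bash
python3 - <<'E'
from h import *
im,d,m=snap('wrist','w12.png');P=cloud(d,m);np.savez('w12.npz',im=im,P=P)
w=P[(P[:,:,2]>.070)&(P[:,:,2]<.08)&(np.hypot(P[:,:,0]-.476,P[:,:,1]+.114)<.03)];print('varn',len(w),np.median(w,0))
goto(.476,-.1135,.042,-2.3)
E
```

```text
varn 324 [ 0.47453434 -0.11396952  0.07368668]
shift [-0.07 -0.01  1.57] turn 0.02 at [ 0.4746 -0.1136  0.1204] yaw 177.83 F [0.9 0.4 0.4] t 33.35 op 0.05123229502878362
```

Request:
carry_out:
  increments:
    - [[-0.01,0,0.4,0,0.6],[0,0,0.5,0,0.6],[0,0,0.45,0,0.6],[0,0,0.22,0,0.6],[0,0,0,0,0.6],[0,0,0,0,0.6],[0,0,0,0,0.18],[0,0,0,0,0.18],[0,0,0,0,0.18],[0,0,0,0,0.18],[0,0,0,0,0.18],[0,0,0,0,0.18]]

```text
time: 34.55
position: [0.4741, -0.1127, 0.0424]
ee_rot: [-0.011, 0.019, 1.0, 0.005]
wrist_force: [-0.5, 0.1, 4.8]
opening: 0.0237
finger_force: 58.6
```

Request:
carry_out:
  increments:
    - [[0,0,-0.1,0,0.18],[0,0,-0.2,0,0.18],[0,0,-0.4,0,0.18],[0,0,-0.6,0,0.18],[0,0,-0.7,0,0.18],[0,0,-0.6,0,0.18],[0,0,-0.2,0,0.18],[0,0,0,0,0.18]]

```text
time: 35.35
position: [0.4772, -0.1143, 0.1824]
ee_rot: [-0.011, 0.019, 1.0, 0.005]
wrist_force: [0.6, 0.3, -0.7]
opening: 0.0232
finger_force: 58.9
```

```bash
python3 - <<'E'
from h import *
goto(.6072,.1463,.18,9)
E
```

```text
shift [-2.4   5.31  0.05] turn -1.4 at [ 0.4772 -0.1143  0.1824] yaw 177.79 F [ 0.6  0.3 -0.7] t 35.35 op 0.02323480780557861
```

Request:
carry_out:
  increments:
    - [[-0.14,0.3,0,0,0.18],[-0.28,0.62,0,0,0.18],[-0.3,0.66,0,0,0.18],[-0.3,0.66,0,0,0.18],[-0.3,0.66,0,0,0.18],[-0.3,0.66,0,0,0.18],[-0.3,0.66,0,0,0.18],[-0.3,0.66,0,0,0.18],[-0.22,0.43,0,0,0.18],[0,0,0,-0.7,0.18],[0,0,0,-0.7,0.18],[0,0,0,0,0.18],[0,0,0,0,0.18]]

```text
time: 36.65
position: [0.608, 0.1464, 0.1789]
ee_rot: [-0.013, -0.077, 0.997, 0.006]
wrist_force: [1.0, -0.1, -0.1]
opening: 0.0234
finger_force: 59.0
```

```bash
python3 - <<'E'
from h import *
goto(.6072,.1463,.0394,9)
E
```

```text
shift [-0.06 -0.04  2.79] turn -0.02 at [0.608  0.1464 0.1789] yaw -171.14 F [ 1.  -0.1 -0.1] t 36.65 op 0.023408913549689398
```

Request:
carry_out:
  increments:
    - [[-0.05,-0.06,0.4,0,0.18],[0,0,0.6,0,0.18],[0,0,0.6,0,0.18],[0,0,0.5,0,0.18],[0,0,0.35,0,0.18],[0,0,0.2,0,0.18],[0,0,0.1,0,0.18],[0,0,0,0,0.18],[0,0,0,0,0.18]]

```text
time: 37.55
position: [0.6087, 0.1456, 0.0439]
ee_rot: [-0.011, -0.078, 0.997, 0.007]
wrist_force: [-0.3, -0.0, 0.0]
opening: 0.0233
finger_force: 59.0
```

```bash
python3 - <<'E'
from h import *
goto(.6072,.1463,.0394,9)
E
```

```text
shift [0.03 0.02 0.09] turn -0.0 at [0.6087 0.1456 0.0439] yaw -171.03 F [-0.3 -0.   0. ] t 37.55 op 0.023270975810878784
```

Request:
carry_out:
  increments:
    - [[0.03,0,0.05,0,0.18],[0,0,0.04,0,0.18],[0,0,0,0,0.18],[0,0,0,0,0.36],[0,0,0,0,0.41],[0,0,0,0,0.41],[0,0,-0.2,0,0.41],[0,0,-0.5,0,0.41],[0,0,-0.6,0,0.41],[0,0,-0.7,0,0.41],[0,0,-0.6,0,0.41],[0,0,-0.6,0,0.41],[0,0,0,0,0.41],[0,0,0,0,0.41]]

```text
time: 38.95
position: [0.611, 0.1436, 0.1997]
ee_rot: [-0.011, -0.078, 0.997, 0.007]
wrist_force: [0.1, 0.3, 0.1]
opening: 0.035
finger_force: 0.0
```

```bash
python3 - <<'E'
from h import *
im,d,m=snap('wrist','w13.png');P=cloud(d,m)
c=np.array([.5685,.1958]);a=np.radians(9.03);A=np.array([[np.cos(a),np.sin(a)],[-np.sin(a),np.cos(a)]])
for n,x,y,lo,hi in(('stain',.587,.2553,.1,.115),('mount',.5986,.1975,.05,.058),('varn',.607,.146,.066,.074),('box',.5402,.1898,.014,.022)):
    w=P[(P[:,:,2]>lo)&(P[:,:,2]<hi)&(np.hypot(P[:,:,0]-x,P[:,:,1]-y)<.023)]
    p=np.median(w,0);print(n,len(w),'caddy',(A@(p[:2]-c)).round(4),p[2])
s=env.sense();print(s['time'],s['opening'],s['finger_force'],s['position'])
E
```

```text
stain 101 caddy [0.0275 0.0544] 0.10431637734240584
mount 225 caddy [ 0.0297 -0.0037] 0.05349960701061801
varn 159 caddy [ 0.0302 -0.0574] 0.06967670046078395
box 966 caddy [-0.0297 -0.0018] 0.017855833911489177
39.0 0.03487630158641959 0.0 [0.61039217 0.14353172 0.19832051]
```

View pics/w13.png

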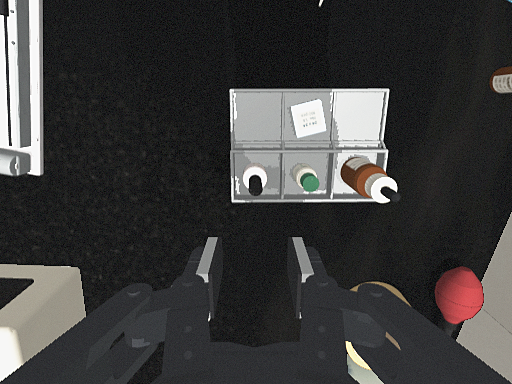

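The varnish (256,180), mountant (307,180) and stain (368,182) stand in their compartments, with the box at (308,118). All four are within tolerance, so I'm handing in.

```bash
python3 -c "
from station import env;print(env.hand_in())"
```

```text
the job is handed in; nothing more can be done
None
```

The caddy is set out and handed in at 39 s: stain left, mounting medium middle and varnish right in the back row, with the 32 mm cover-glass box flat in the middle front bay, all inside the position limits at the last camera check; the hand-in gave no verdict.

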